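Arm the guarded sampler supply switch

ROBOT

A 6-joint arm with a two-finger parallel gripper is mounted at the origin on a cart in front of the work surface, level with it; the furniture and walls round the work are solid. World frame = base frame: x ahead of the robot, y to its left, z up, the work surface at z = 0. Lengths are in mm, angles in rad, forces in N, time in s.
With the tool pointing down it reaches from about 400 to 925 mm from the base axis. Payload 12.5 kg.
Tool frame: the origin (TCP) lies between the finger pads; the fingertips stand 19 mm ahead of it and the grasp point (between the pads) is the TCP (env.tips_ahead is the distance from the TCP to the fingertips, in mm); z points along the fingers, y is the line along which they close (so a half turn about z gives the same grasp; the last joint's range is limited). The gripper opens to 95 mm and grips with 3 to 60 N. Pads are 20 mm wide; open, the fingers measure 119 mm over their backs; the gripper's body (75 mm by 180 mm) begins 59 mm behind the grasp point.
Start: joints at [1.104, 0.491, 1.559, -0, 1.092, -0.106], TCP at [220.623, 584.782, 233.661] pointing down, gripper open.
Joint ranges: [-3.1, 3.1], [-0.84, 2.19], [0.05, 2.79], [-1.13, 4.28], [0.06, 2.93], [-2.69, 2.69]. Speed limits (rad/s): [2.22, 2.22, 2.79, 3.14, 3.14, 3.14].

INTERFACE

Orientations are given as [roll, pitch, yaw] about the fixed x, y, z axes, in that order (R = Rz(yaw) Ry(pitch) Rx(roll)).
In Python, from cell import env gives the robot as it stands.
- The arm moves only by the shell command python3 -m crank 'ROWS'. ROWS is JSON, a list of rows, each a list of 5 numbers: the shift along the tool's x, y, z in mm, then the turn about the tool's z in degrees, then the finger opening in mm, from 0 to 95.1. In form: [[dx, dy, dz, yaw, grip], ...]. A call has 1 to 10 rows; each row is the pose to reach, as a shift and turn from the pose commanded when the call began, along the tool's axes at that moment; what a row does not reach only later rows make up. A row lasts 1/12 s, in which the tool goes at most 41.7 mm and 7.16 degrees, less where a joint would pass 70% of its speed; a pose out of reach is approached as far as the arm can. A call with a gripper value outside its range is refused whole. The fingers move at their own pace and stop on an object; the grip force is fixed at half the most. Time passes only in rows, so rows that repeat a pose let the fingers close. It gives the time, the measured TCP pose, the force, the opening and the grip force at its end, in the units of the state.
- env.state(): the state, without advancing time (a new reading comes with each control period).
- env.read_camera(name): name is "scene" or "top"; returns a dict with "img" (384x512x3 uint8, blue, green, red), "K" (3x3 intrinsics, pixels), "pose" (4x4, takes a point from camera to world coordinates). Camera axes: x right, y down, z forward; pixel columns grow to the right and rows downward; lengths in mm; the calibration is good to about 2 mm. A picture is of the moment at which its call begins. There is no depth.
- env.job_done(): hands the job in; it is judged then, once.
The state is a dict: "t": time; "joints": joint angles; "qvel": joint speeds; "tau": joint torques, N m; "eef_pos": TCP position; "tcp_rot": TCP orientation; "ft_force": force on the tool from outside, world axes, zero at the start; "moment": the same for the moment, N m; "opening": opening from 0.0 (shut) to 1.0 (fully open); "grip_force": force on a finger pad.
Only numpy, scipy, OpenCV 4.12 (cv2) and the standard library are available. Lean on these libraries where they do the work, as an engineer would, in place of code of your own. Each camera call takes 0.05 s, during which the arm holds its last target. There are 200 camera calls.

TASK

Arm the sampler's supply at the guarded switch box: lift the hinged guard with a finger and keep it up while a fingertip flips the toggle beneath it all the way over, away from you toward the guard's hinge; then draw the finger out so that the guard drops fully shut over the switch. Push gently with the fingers only, nothing needs gripping; leave the other, bare toggle as it is and everything else standing where it is.

Things in the scene. Friction and masses are not known exactly. Their poses are not given: they have to be found in the camera images.
- console: Grey switch box screwed to the bench, 94 (x) x 68 (y) x 90 mm high, with the guarded switch on its top; origin under its centre on the bench; its -x side is the front, roughly facing the robot (yaw -0.15 to 0.25 rad). It stands in the gap between the tall instrument on the left and the round sample carousel (top 0.2 m) on the right.
- guarded_switch: The guarded switch fixed on top of the box: steel base plate 88 x 66 x 4 mm. Origin at the centre of the plate's underside, 90 mm above the bench; x points away from the robot to the guard's hinge, y left, z up, parallel to the box's axes; this frame is used below, in mm. The box's front face is at x -47. Toggle pivot at x -14, z 6, on a round nut up to z 10.
- guard_hinge (a point): Middle of the guard's hinge axis (along y), at (30, 0, 12) mm in the guarded_switch frame, between two lugs 4 mm wide at y +-31. Shut, the guard's flat roof runs from x -44 to 22 at z 46 to 49 and slopes down to the hinge behind; side cheeks at y +-26.5 (inner gap 50 mm) hang from z 48 to 32, x -29 to 27; front and sides are open below that.
- guard (a joint): Angle of the smooth grey plastic guard, a cover 56 mm wide with 3 mm walls, rad: 0 shut, grows as its front rises and swings back over the hinge, stop at 0.75. It weighs 50 g, is slick (friction about 0.2), has no detent or spring and falls shut by its own weight from any angle, so it must be kept up (it may rest on the finger) while the toggle is flipped.
- guard_lip (a point): Centre of the underside of the lifting lip, the front end of the guard's roof: shut, x -46 to -29, z 46 to 49, 56 mm wide, with a 5 mm rolled front edge (down to z 45); 41 mm of free height below it over the base plate for a fingertip. The point moves with the guard; shut, it is at (-37, 0, 46) mm in the guarded_switch frame, 136 mm above the bench.
- toggle (a joint): Lever under the guard, rad: 0 leaning 0.35 rad toward the robot (off; starts 0 to 0.1), 0.35 upright, 0.7 leaning 0.35 rad away from the robot toward the guard's hinge (on, end stop). It turns with a steady friction of about 1.2 N at its tip and stays where it is left.
- toggle_tip (a point): End of the steel toggle lever under the guard, 28 mm from its pivot, lever 9 mm thick at the end; off, at about (-24, 0, 32) mm in the guarded_switch frame, on, at about (-4, 0, 32).
- bare_toggle (a joint): Lever of the other switch, a small grey box 60 x 60 x 50 mm without a guard standing well to one side (lever 24 mm long); rad, 0 to 0.7, starts anywhere; not to be touched.
- bare_toggle_tip (a point): End of that bare lever, about 79 mm above the bench.
- vial_rack: Blue rack, 120 x 62 x 44 mm, in the gap behind the switch box; origin under its centre.
- vial_a: Glass vial with grey cap, 23 mm diameter, 72 mm tall, standing in the rack; origin under its centre.
- vial_b: A second such vial in the rack.
- loose_vial: A third such vial standing free on the bench close to the right of the switch box near its front.
- pen: Black pen lying on the front of the bench left of the switch box, 130 mm long along y, 10 mm high.
- timer: White timer, 58 x 62 x 20 mm, on the front of the bench.
- parts_box: Small blue box, 50 x 70 x 28 mm, at the left on the front of the bench.
- crimper: Blue-handled crimping pliers lying flat far right, 193 mm long.

How it is judged (in metres and radians):
On the way, in this order (a step that is already met when the one before it is completed fails the run):
1. the guard is lifted on the fingers (over 0.25 rad) with the toggle still off (value of joint guard above 0.25 rad and value of joint toggle below 0.3 rad), for 0.1 s.
2. the toggle is over to on (over 0.6 rad) with the guard still held up (over 0.2 rad) (value of joint toggle above 0.6 rad and value of joint guard above 0.2 rad), for 0.1 s.
At the end, for the whole second after the job is handed in: The guard is shut (below 0.05 rad) and at rest, the toggle beneath is on (above 0.6 of 0.7 rad), the bare toggle's tip is within 5 mm and every loose thing within 20 mm of where it started (value of joint guard below 0.05 rad and not (velocity of joint guard above 0.1 rad/s) and value of joint toggle above 0.6 rad and distance of each of vial_rack, vial_a, vial_b, loose_vial, pen, timer, parts_box, crimper from where it was at the start of the episode below 0.02 m and distance of bare_toggle_tip from where it was at the start of the episode below 0.005 m); the robot touches nothing.
It fails at once if a bystander is pushed, knocked over or lifted (moved over 20 mm) (distance of any of vial_rack, vial_a, vial_b, loose_vial, pen, timer, parts_box, crimper from where it was at the start of the episode above 0.02 m).
It fails at once if the bare toggle is moved (tip over 5 mm) (distance of bare_toggle_tip from where it was at the start of the episode above 0.005 m).
It fails at once if the robot presses the guarded switch roughly (over 30 N) (contact force between any of the fingers, the arm and guarded_switch above 30 N).
It also fails if it takes over 56 s, if anything falls off the work surface, if the arm or the gripper's body presses on something with over 40 N, if the wrist force passes 120 N, or if a joint passes its speed limit or range.

## Working session

There is one attempt and no reset: what is moved stays moved. The work goes in short steps, Python scripts to look and compute and a shell command to move; the robot and the scene stay as the last step left them, time stands still between calls to the robot, and variables do not carry over. Pictures are saved under pics/ and viewed, at most 10 in all, crops included, and the job is handed in when it is done.

```bash
ls; mkdir -p pics
python3 - <<'E'
from cell import env
import cv2,numpy as np
for n in("scene","top"):
    c=env.read_camera(n);cv2.imwrite(f"pics/{n}0.png",c["img"]);print(n,c["K"].round(1).tolist(),c["pose"].round(3).tolist())
s=env.state();print(s["t"],s["eef_pos"],s["tcp_rot"],s["opening"],env.tips_ahead)
E
```

```text
pics
scene [[354.5, 0.0, 257.9], [0.0, 354.5, 196.7], [0.0, 0.0, 1.0]] [[0.185, -0.615, 0.766, -294.431], [-0.983, -0.114, 0.146, -134.162], [-0.002, -0.78, -0.626, 826.322], [0.0, 0.0, 0.0, 1.0]]
top [[359.8, 0.0, 254.2], [0.0, 359.8, 195.4], [0.0, 0.0, 1.0]] [[-0.001, -0.996, 0.093, 424.775], [-1.0, 0.0, -0.011, 48.468], [0.011, -0.093, -0.996, 1438.948], [0.0, 0.0, 0.0, 1.0]]
0.1 [220.5272678  584.58859624 233.12087239] [-3.14060752e+00 -1.08811371e-04  2.78079143e+00] 0.9978676441435772 19.0
```

View pics/scene0.png

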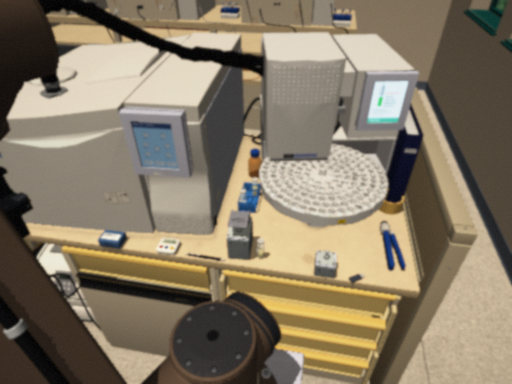

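View pics/top0.png

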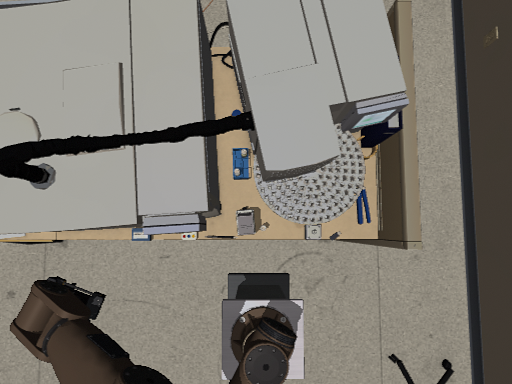

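The scene view shows the switch box at about (240,235), the loose vial at (262,247) and the bare switch at (326,263). In the top view the box is at about (247,220). Next I'll enlarge both.

Run:
```python
import cv2,numpy as np
a=cv2.imread("pics/scene0.png")[195:275,205:285];b=cv2.imread("pics/top0.png")[190:250,215:295]
a=cv2.resize(a,(400,400),interpolation=cv2.INTER_CUBIC);b=cv2.resize(b,(400,300),interpolation=cv2.INTER_CUBIC)
cv2.imwrite("pics/z0.png",np.hstack([a,np.vstack([b,np.zeros((100,400,3),np.uint8)])]))
```

```text
(no output)
```

View pics/z0.png

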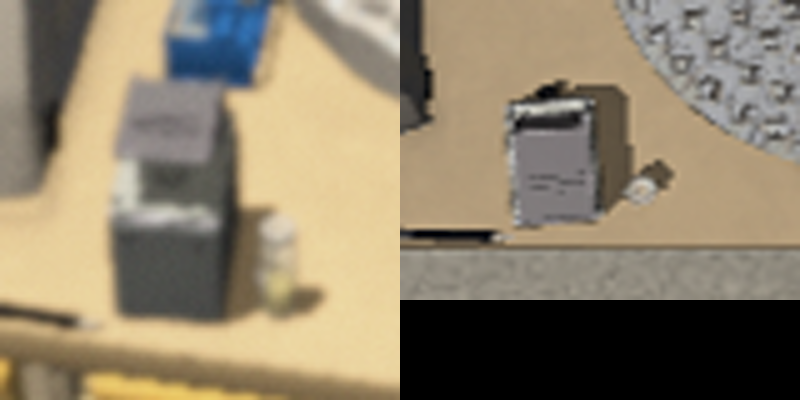

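The top crop shows the grey-mauve roof, with its front edge from about full-image (238.5,235) to (254.5,233.5) and a small positive yaw. I'll get the rest from a mask and rays.

```bash
cat > h.py <<'E'
import numpy as np
def ray(c,u,v,z):
    d=c["pose"][:3,:3]@np.linalg.solve(c["K"],[u,v,1.]);o=c["pose"][:3,3]
    return o+d*(z-o[2])/d[2]
def proj(c,p):
    q=c["pose"][:3,:3].T@(np.array(p)-c["pose"][:3,3]);q=c["K"]@q;return q[:2]/q[2]
E
python3 - <<'E'
from cell import env
from h import *
import cv2
c=env.read_camera("top");im=c["img"].astype(int)
print(im[225,240:262:4],im[222,246])
big=cv2.resize(c["img"][190:250,215:295],None,fx=8,fy=8,interpolation=cv2.INTER_LINEAR).astype(int)
ref=np.median(im[219:224,242:252].reshape(-1,3),axis=0);print(ref)
m=(np.abs(big-ref).max(2)<22).astype(np.uint8)
m=cv2.morphologyEx(m,cv2.MORPH_CLOSE,np.ones((13,13)));m=cv2.morphologyEx(m,cv2.MORPH_OPEN,np.ones((21,21)))
n,l,st,ce=cv2.connectedComponentsWithStats(m);k=l[256,256] or 1+st[1:,4].argmax();print(st[k])
cs,_=cv2.findContours((l==k).astype(np.uint8),0,2)
w=np.array([ray(c,215+(p[0]+.5)/8-.5,190+(p[1]+.5)/8-.5,139)[:2] for p in cs[0][:,0]],np.float32)
r=cv2.minAreaRect(w);print(r);print(cv2.boxPoints(r))
s=env.read_camera("scene")
for z,u,v in((139,205+119/5,195+152/5),(139,205+213/5,195+160/5),(0,205+118/5,195+312/5),(0,205+220/5,195+320/5)):print(ray(s,u,v,z))
E
```

```text
[[114 112 117]
 [ 91  90  94]
 [120 120 125]
 [132 130 136]
 [ 65  83  95]
 [ 60  77  88]] [122 120 126]
[122. 121. 126.]
[  168   208   144   159 19573]
((438.2803955078125, 68.17852020263672), (71.32785034179688, 63.05846405029297), 4.499857425689697)
[[400.25275   96.81249 ]
 [405.20007   33.948402]
 [476.30804   39.544548]
 [471.36072  102.40864 ]]
[405.57802066  82.74533643 139.        ]
[408.89342519  29.34982958 139.        ]
[408.50215245  91.80456992   0.        ]
[413.67870118  28.89583383   0.        ]
```

Run:
```python
from cell import env
from h import *
import cv2
s=env.read_camera("scene");t=env.read_camera("top")
print("inst base corner",ray(s,213,231,0).round(), "bench front",ray(s,230,262,0).round())
for z in(150,250,350,450):print(z,"screen BR scene",ray(s,191,175,z).round(),"BL",ray(s,137,172,z).round(),"top",ray(t,205,234,z).round(),"topcol218",ray(t,218,215,z).round())
a=cv2.resize(t["img"][190:260,120:270],(750,350),interpolation=cv2.INTER_CUBIC);cv2.imwrite("pics/z1.png",a)
```

```text
inst base corner [511. 172.   0.] bench front [391.  83.   0.]
150 screen BR scene [606. 262. 150.] BL [590. 446. 150.] top [407. 210. 150.] topcol218 [474. 164. 150.]
250 screen BR scene [473. 203. 250.] BL [459. 360. 250.] top [408. 197. 250.] topcol218 [471. 155. 250.]
350 screen BR scene [340. 145. 350.] BL [328. 274. 350.] top [410. 185. 350.] topcol218 [467. 146. 350.]
450 screen BR scene [207.  86. 450.] BL [198. 188. 450.] top [411. 172. 450.] topcol218 [463. 137. 450.]
```

View pics/z1.png

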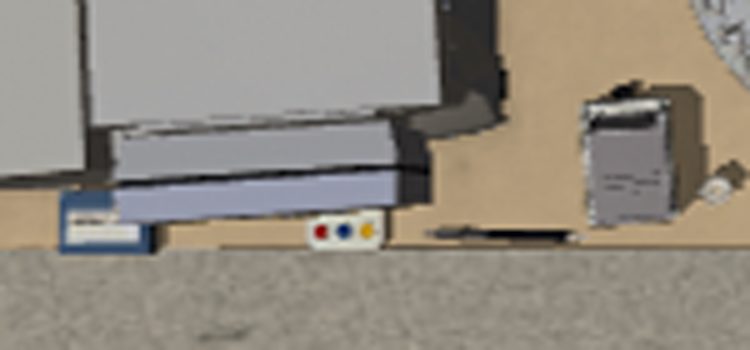

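The crop shows the instrument's screen (front at row ~232, right edge at col ~205), so its front is near x 410 and its edge near y 190-205. I'll pass in front of it with the gripper body turned so its left end trails back.

```bash
python3 -m crank '[[-20,-29,0,-4,0],[-40,-58,0,-8,0],[-60,-87,0,-12,0],[-80,-116,0,-16,0],[-100,-145,0,-20,0],[-120,-174,0,-24,0],[-140,-203,0,-28,0],[-160,-232,0,-34,0],[-180,-260,0,-41,0],[-184,-266,0,-41,0]]'
```

```text
t: 1.13
eef_pos: [299.0, 268.1, 233.8]
tcp_rot: [-3.141, -0.0, -2.78]
ft_force: [0.2, 0.5, -0.6]
opening: 0.355
grip_force: 0.0
```

```bash
python3 -m crank '[[-10,-37,0,0,0],[-21,-75,0,0,0],[-24,-116,0,0,0],[-27,-158,0,0,0],[-25,-180,0,0,0],[-22,-204,0,0,0],[-20,-215,0,0,0],[-20,-215,0,0,0]]'
python3 - <<'E'
from cell import env
from h import *
import cv2
s=env.read_camera("scene");t=env.read_camera("top");st=env.state();print(st["joints"],st["eef_pos"])
a=cv2.resize(s["img"][150:280,180:310],(520,520),interpolation=cv2.INTER_CUBIC);cv2.imwrite("pics/z2.png",a)
E
```

```text
t: 1.8
eef_pos: [392.8, 74.6, 233.7]
tcp_rot: [-3.141, 0.0, -2.79]
ft_force: [0.3, 0.3, -0.3]
opening: 0.002
grip_force: 0.0
[ 2.62234386e-02  1.68487306e-01  2.07114628e+00  2.71018393e-04
  9.01871195e-01 -1.89823454e+00] [392.28066333  76.26575227 233.66036019]
```

View pics/z2.png

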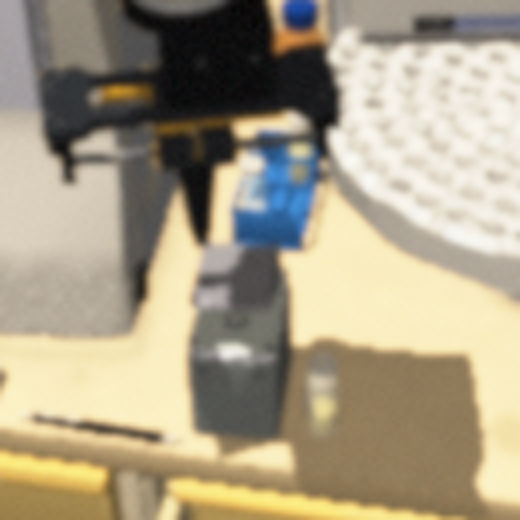

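Here the closed, slightly tapered fingers sit above the box, with tips at full-image (231,211). The guard is below them at about (240,218) and the path looks clear.

```bash
python3 -m crank '[[8,-5,0,5,0],[16,-10,0,10,0],[16,-10,0,15.6,0],[16,-10,0,15.6,0],[16,-10,0,15.6,0]]'
python3 - <<'E'
from cell import env
from h import *
s=env.read_camera("scene");print(proj(s,[392,76,215]));st=env.state();print(st["joints"].round(3),st["eef_pos"].round(1),st["tcp_rot"])
E
```

```text
t: 2.32
eef_pos: [380.7, 62.1, 233.7]
tcp_rot: [3.141, 0.0, -3.055]
ft_force: [0.5, 0.1, -0.5]
opening: 0.007
grip_force: 0.0
[228.4614109  208.26604738]
[-0.01   0.147  2.099  0.     0.895 -1.668] [380.8  62.  233.7] [ 3.14145213e+00  2.53192375e-04 -3.05470751e+00]
```

```bash
python3 -m crank '[[0,0,30,0,0],[0,0,60,0,0],[0,0,80,0,0],[0,0,99,0,0],[0,0,99,0,0],[0,0,99,0,0]]'
python3 - <<'E'
from cell import env
import cv2,numpy as np
s=env.read_camera("scene")["img"];t=env.read_camera("top")["img"];st=env.state();print(st["joints"].round(3),st["eef_pos"].round(1),st["tcp_rot"],st["ft_force"])
a=cv2.resize(s[190:270,200:280],(400,400),interpolation=cv2.INTER_CUBIC);b=cv2.resize(t[190:270,210:290],(400,400),interpolation=cv2.INTER_CUBIC);cv2.imwrite("pics/z3.png",np.hstack([a,b]))
E
```

```text
t: 2.87
eef_pos: [380.6, 61.7, 134.4]
tcp_rot: [3.141, -0.002, -3.057]
ft_force: [1.5, -0.5, -0.0]
opening: 0.005
grip_force: 0.0
[-0.011  0.323  2.225  0.     0.592 -1.666] [381.3  61.6 135.5] [-3.14158627e+00  1.10658428e-03 -3.05764413e+00] [-0.37998491  0.51043989  1.57256073]
```

View pics/z3.png

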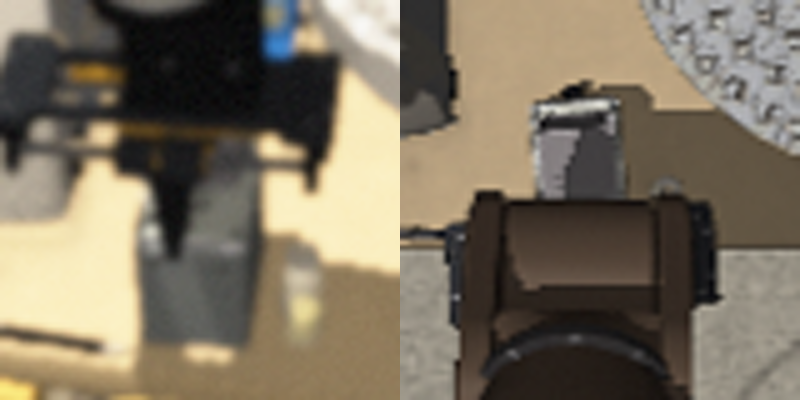

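The tip shows at full-image (235,241), and the box's top front edge runs from (228.6,236.4) to (250,239). I'll compare the two at their own heights.

Run:
```python
from cell import env
from h import *
s=env.read_camera("scene")
t=proj(s,[381,61.6,116.5]);b=np.array([235,241])-t;print("tip pred",t,"bias",b)
for u,v,z in((228.6,236.4,90),(250,239,90),(228.6,258.5,0),(248,260,0)):
  print(ray(s,u-b[0],v-b[1],z).round(1),ray(s,u,v,z).round(1))
```

```text
tip pred [234.39664348 238.18705836] bias [0.60335652 2.81294164]
[421.1  91.9  90. ] [410.2  87.2  90. ]
[422.1  27.8  90. ] [411.3  23.8  90. ]
[414.9  95.4  -0. ] [404.2  90.7   0. ]
[419.9  35.2   0. ] [409.2  31.1   0. ]
```

```bash
python3 -m crank '[[-2,0,0,0,0],[-4,0,0,0,0],[-6,0,0,0,0],[-8,0,0,0,0],[-10,0,0,0,0],[-12,0,0,0,0],[-14,0,0,0,0],[-16,0,0,0,0],[-16,0,0,0,0]]'; python3 -m crank '[[-2,0,0,0,0],[-4,0,0,0,0],[-6,0,0,0,0],[-8,0,0,0,0],[-10,0,0,0,0],[-12,0,0,0,0],[-12,0,0,0,0],[-12,0,0,0,0]]'
python3 - <<'E'
from cell import env
import cv2,numpy as np
s=env.read_camera("scene")["img"];t=env.read_camera("top")["img"];st=env.state();print(st["eef_pos"].round(1),st["ft_force"])
a=cv2.resize(s[190:270,200:280],(400,400),interpolation=cv2.INTER_CUBIC);b=cv2.resize(t[190:270,210:290],(400,400),interpolation=cv2.INTER_CUBIC);cv2.imwrite("pics/z4.png",np.hstack([a,b]))
E
```

```text
t: 3.77
eef_pos: [396.0, 62.7, 134.4]
tcp_rot: [3.141, -0.002, -3.059]
ft_force: [-2.5, 0.1, 1.0]
opening: -0.0
grip_force: 0.9
t: 4.43
eef_pos: [408.8, 63.7, 134.6]
tcp_rot: [3.142, 0.0, -3.059]
ft_force: [0.1, -1.0, -0.0]
opening: 0.004
grip_force: 0.0
[408.7  63.7 134.6] [0.55203651 0.53040745 0.26908402]
```

View pics/z4.png

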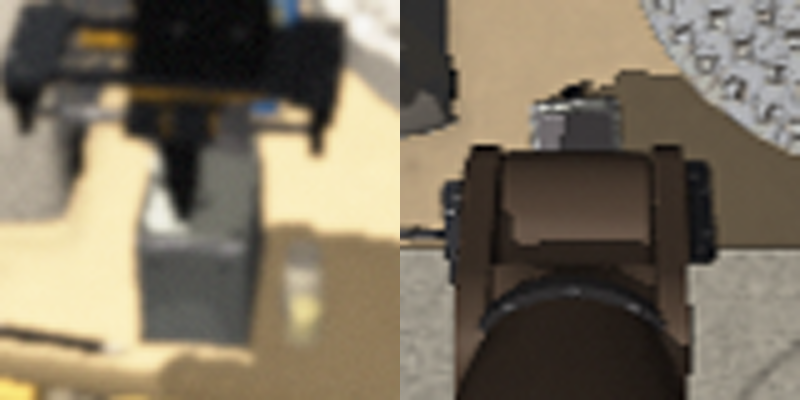

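The tip is now over the plate at crop (185,215), past the box's front edge and about central. The force is still small.

```bash
python3 -m crank '[[-2,0,0,0,0],[-4,0,0,0,0],[-6,0,0,0,0],[-8,0,0,0,0],[-10,0,0,0,0],[-10,0,0,0,0],[-10,0,0,0,0]]'; python3 -m crank '[[-1,0,0,0,0],[-2,0,0,0,0],[-3,0,0,0,0],[-4,0,0,0,0],[-5,0,0,0,0],[-6,0,0,0,0],[-6,0,0,0,0],[-6,0,0,0,0]]'
python3 - <<'E'
from cell import env
import cv2,numpy as np
s=env.read_camera("scene")["img"];t=env.read_camera("top")["img"];F=[]
for _ in range(5): env.read_camera("top");F.append(env.state()["ft_force"])
print(env.state()["eef_pos"].round(1),np.mean(F,0))
a=cv2.resize(s[180:250,200:280],(400,350),interpolation=cv2.INTER_CUBIC);b=cv2.resize(t[180:250,210:290],(400,350),interpolation=cv2.INTER_CUBIC);cv2.imwrite("pics/z5.png",np.hstack([a,b]))
E
```

```text
t: 5.12
eef_pos: [418.8, 64.5, 134.6]
tcp_rot: [3.142, 0.0, -3.059]
ft_force: [-0.7, 0.0, 0.7]
opening: 0.006
grip_force: 0.2
t: 5.78
eef_pos: [424.8, 65.0, 134.6]
tcp_rot: [3.142, 0.0, -3.059]
ft_force: [-0.0, -0.5, -0.5]
opening: 0.005
grip_force: 0.3
[424.7  65.  134.6] [-0.51761732 -0.06093035  0.44350902]
```

View pics/z5.png

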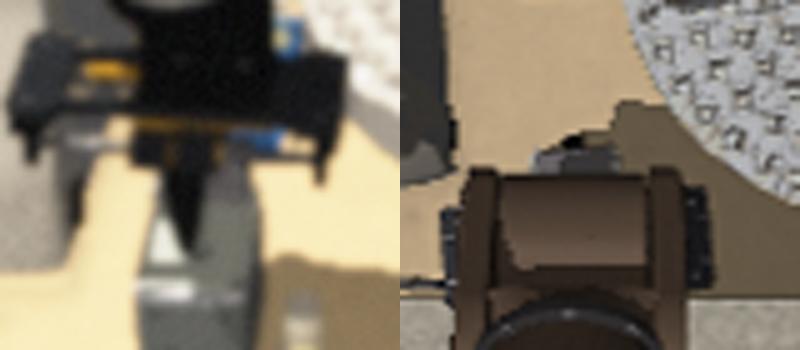

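The tip (crop 193,250) is well behind the front edge, and the gripper hides the guard. I'll push on in small steps until I feel the toggle's end stop.

```bash
cat > f.py <<'E'
from cell import env
import numpy as np
F=[]
for _ in range(5): env.read_camera("top");F.append(env.state()["ft_force"])
print(env.state()["eef_pos"].round(1),np.mean(F,0).round(2))
E
python3 -m crank '[[-1,0,0,0,0],[-2,0,0,0,0],[-3,0,0,0,0],[-4,0,0,0,0],[-5,0,0,0,0],[-5,0,0,0,0]]' | grep force; python3 f.py; python3 -m crank '[[-1,0,0,0,0],[-2,0,0,0,0],[-3,0,0,0,0],[-3,0,0,0,0],[-3,0,0,0,0]]' | grep force; python3 f.py
```

```text
ft_force: [-1.9, 0.1, 0.7]
grip_force: 0.6
[429.7  65.4 134.6] [-1.3   0.13 -0.14]
ft_force: [-7.2, -1.1, 1.9]
grip_force: 3.9
[431.2  65.6 134.3] [-7.75 -1.49  2.2 ]
```

At x = 431 the force rose to −7.8 N in x and +2.2 N in z. That matches the leaning-away lever pressing on the tip at its end stop, where I predicted it. Drawing straight out now.

```bash
python3 -m crank '[[5,0,0,0,0],[10,0,0,0,0],[15,0,0,0,0],[20,0,0,0,0],[26,0,0,0,0],[32,0,0,0,0],[38,0,0,0,0],[45,0,0,0,0],[52,0,0,0,0],[55,0,0,0,0]]'; python3 -m crank '[[0,0,0,0,0],[0,0,-40,0,0],[0,0,-80,0,0],[0,0,-110,0,0],[0,0,-110,0,0]]'
python3 -m crank '[[20,40,0,0,0],[20,40,0,0,0],[10,80,0,0,0],[10,120,0,0,0],[10,120,0,0,0]]'
python3 - <<'E'
from cell import env
import cv2,numpy as np
s=env.read_camera("scene")["img"];t=env.read_camera("top")["img"];print(env.state()["eef_pos"].round(1))
a=cv2.resize(s[190:270,200:280],(400,400),interpolation=cv2.INTER_CUBIC);b=cv2.resize(t[190:270,210:290],(400,400),interpolation=cv2.INTER_CUBIC);cv2.imwrite("pics/z6.png",np.hstack([a,b]))
E
```

```text
t: 8.38
eef_pos: [376.6, 61.1, 134.6]
tcp_rot: [3.141, -0.001, -3.059]
ft_force: [-1.1, 0.9, 0.4]
opening: 0.003
grip_force: 0.0
t: 8.8
eef_pos: [379.8, 61.1, 249.4]
tcp_rot: [-3.141, 0.008, -3.059]
ft_force: [-0.2, -0.4, -1.1]
opening: 0.004
grip_force: 0.0
t: 9.22
eef_pos: [357.4, 184.5, 244.3]
tcp_rot: [3.14, 0.0, -3.055]
ft_force: [-0.1, -1.0, -1.3]
opening: 0.008
grip_force: 0.0
[357.4 181.  244. ]
```

View pics/z6.png

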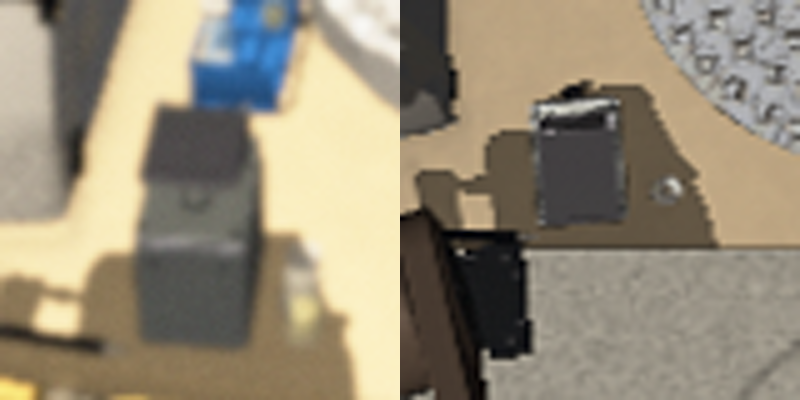

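The guard is down flush, with its roof in place in both views (top-view crop 540-620 × 130-220). The lever no longer shows below the lip, the vial and pen haven't moved, and the arm is clear.

```bash
python3 f.py; python3 -c "
from cell import env
print(env.job_done())"
```

```text
[358.1 178.9 244.6] [ 0.24 -0.14  0.22]
the job is handed in; nothing more can be done
None
```

I handed the job in without seeing a verdict: I felt the toggle reach its end stop (about 8 N), but the gripper hid it and the raised guard from view; the last pictures show the guard shut and the loose vial and pen in place.

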